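# Top off the specimen column, then unlatch the storage cabinet and hold its gate wide

## Robot

A 6-joint arm with a two-finger parallel gripper is mounted at the origin on the work surface. World frame = base frame: x ahead of the robot, y to its left, z up, the work surface at z = 0. Lengths are in m, angles in rad, forces in N, time in s.
With the tool pointing down it reaches from about 0.35 to 0.975 m from the base axis. Payload 17.4 kg.
Tool frame: the origin (TCP) lies on the centre line of the jaws, within the pads' length; the fingertips stand 11 mm ahead of it and the grasp point (between the pads) lies 8 mm behind it; x points along the fingers, z is the direction in which the jaws open and shut, and the axes are right-handed (so a half turn about x gives the same grasp; the last joint's range is limited). The gripper opens to 85 mm and grips with 20 to 120 N. Pads are 22 mm wide; open, the fingers measure 114 mm over their backs; the gripper's body (76 mm by 85 mm) begins 54 mm behind the grasp point. The pads swing forward as they close: fully open they stand 13 mm farther back than shut.
Start: joints at [1.279, 0.116, 1.442, -0, 1.584, -0.038], TCP at [0.169, 0.653, 0.22] pointing down, gripper open.
Joint ranges: [-2.83, 2.83], [-0.83, 2.19], [0.07, 2.5], [-1.14, 4.28], [0.01, 3], [-2.97, 2.97]. Speed limits (rad/s): [1.89, 1.89, 2.22, 3.14, 3.14, 3.14].

## Interface

Orientations are given as a unit quaternion [x, y, z, w].
In Python, from rig import arm gives the robot as it stands.
- The arm moves only by the tool servo_tool, never from a script. Its argument "deltas" is a list of rows, each an object of numbers: "dx", "dy", "dz": the shift along the tool's x, y, z in m; "wx", "wy", "wz": the turn, a rotation vector about the tool's x, y, z in degrees; "claw": the closure, from 0 (fully open) to 1 (shut). In form: [{"dx": .., "dy": .., "dz": .., "wx": .., "wy": .., "wz": .., "claw": ..}, ...]. A call has 1 to 12 rows; each row shifts and turns the pose as measured when the row begins, along the tool's axes as they then stand; what a row does not reach is not made up. A row lasts 1/12 s, in which the tool goes at most 41.7 mm and 7.16 degrees, less where a joint would pass 70% of its speed; a pose out of reach is approached as far as the arm can. A call is refused whole if a number of a shift passes 0.0417 or a number of a turn 7.16, either way. A call with a gripper value outside its range is refused whole. The fingers move at their own pace and stop on an object; "force" is the grip in N (left out, the last holds). Time passes only in rows, so rows that do not move let the fingers close. It gives the time, the measured TCP pose, the force and the opening at its end, in the units of the state.
- arm.sense(): the state, without advancing time (a new reading comes with each control period).
- arm.snapshot(name): name is "scene" or "top" or "wrist"; returns the picture (384x512x3 uint8, red, green, blue); there is no depth.
- arm.camera_params(name): a dict with "fx", "fy", "cx", "cy" (pixels), "dist" ([k1, k2, p1, p2, k3] as OpenCV has them; the pictures are not rectified), "view" (4x4, takes a point from world to camera coordinates); the wrist camera has in their place "tool_from_camera" (4x4, takes a point from camera to tool coordinates, whose origin is the TCP and whose axes are the tool frame's). Camera axes: x right, y down, z forward; pixel columns grow to the right and rows downward; lengths in m; the calibration is good to about 2 mm. A picture is of the moment at which its call begins: read the wrist's pose just before it. camera_params takes no time and is no camera call.
- arm.close_job(): hands the job in, once; it reports no verdict.
The state is a dict: "time": time; "joints": joint angles; "joint_velocities": joint speeds; "effort": joint torques, N m; "ee_pos": TCP position; "orientation": TCP orientation; "force": force on the tool from outside, world axes, zero at the start; "moment": the same for the moment, N m; "grip_width": finger opening in m.
Only numpy, scipy, OpenCV 4.12 (cv2) and the standard library are available. Lean on these libraries where they do the work, as an engineer would, in place of code of your own. Each camera call takes 0.05 s, during which the arm holds its last target. There are 200 camera calls.

## Task

Set the loose specimen case squarely on top of the column of cases on the steel tray and let go of it. Then squeeze the cabinet's yellow catch fully home, after it the blue catch, never the blue one first, and swing the gate by its black bar out past the click of its detent until it stands about square to the cabinet front. The gate is sprung, so finish while still holding it wide open with the fingers; do not force the gate against its catches, and do not disturb the column, the bottle, the lens or the green puck.

Things in the scene. Friction and masses are not known exactly. Their poses are not given: they have to be found in the camera images.
- case_loose: closed specimen case, 84 (its x) x 56 (its y) x 30 mm high, black with an orange lid and a small steel clasp on its -x end; grasp it across the 56 mm. Origin: centre of its underside, z up. This is the one lying alone on the bench.
- case_top: closed specimen case, 84 (its x) x 56 (its y) x 30 mm high, black with an orange lid and a small steel clasp on its -x end; grasp it across the 56 mm. Origin: centre of its underside, z up. The upper case of the column of two on the tray, lying squarely on case_low.
- case_low: closed specimen case, 84 (its x) x 56 (its y) x 30 mm high, black with an orange lid and a small steel clasp on its -x end; grasp it across the 56 mm. Origin: centre of its underside, z up. The lower case of the column, on the tray.
- tray: fixed steel tray, 130 x 100 x 6 mm, under the column; origin: centre of its underside on the bench
- cabinet: fixed white storage cabinet, 200 (x) x 240 (y) x 150 mm high; its gate closes its front, which faces -x of its own frame, towards the robot. Origin: centre of its underside, z up. At its top left front corner stands the detent's housing, 45 mm outside its left side and 20 mm above its top
- yellow_base: yellow squeeze catch on the cabinet's top front edge, left or right (colours swap), axes as the cabinet's. Origin: centre of its underside. Two upright yellow tabs, 26 mm wide (x), 10 mm thick (y), tops at 41 mm, outer faces at y = +29 and -29 mm, at +18 and -18 mm when home. Pinch both along y from above, from 58 to 36 mm
- blue_base: blue squeeze catch on the cabinet's top front edge, left or right (colours swap), axes as the cabinet's. Origin: centre of its underside. Two upright blue tabs, 26 mm wide (x), 10 mm thick (y), tops at 41 mm, outer faces at y = +29 and -29 mm, at +18 and -18 mm when home. Pinch both along y from above, from 58 to 36 mm
- yellow_grip (a point): midway between the two tabs of the yellow catch, 26 mm above the cabinet's top: where to pinch
- blue_grip (a point): the same point of the blue catch
- yellow_catch (a joint): how far each of the two yellow tabs is squeezed in, m: 0 fully out, 0.011 fully home (starts at 0 to 0.002). The tabs are linked: both move in towards the middle by the same amount; it takes about 6 N, and they stay where they are left
- blue_catch (a joint): how far each of the two blue tabs is squeezed in, m: 0 fully out, 0.011 fully home (starts at 0 to 0.002). The tabs are linked: both move in towards the middle by the same amount; it takes about 6 N, and they stay where they are left
- gate (a joint): gate angle, rad: 0 shut, grows as its free right edge swings out to the robot, clockwise from above; stop at 1.65. Blocked until both catches are squeezed 10 mm or more. The detent resists from about 0.5 to 0.85 (up to 10 N at the bar); a damped spring closes it (1 to 4 N at the bar): let go beyond the detent it falls back to about 0.85, below it, it shuts
- gate_hinge (a point): point on the gate's upright hinge axis, at the cabinet's left front edge, 150 mm above the bench; its axes are those of the cabinet and do not turn with the gate
- gate_bar (a point): centre of the top end of the gate's black upright round bar, 14 mm thick, 175 mm above the bench; turns with the gate. Shut, it lies 45 mm ahead (-x of the cabinet) and 165 mm right (-y) of the hinge axis. Its upper 50 mm are free all round (39 mm to the gate's face): pinch it from above
- oil_bottle: bystander: amber bottle, 38 mm across, 85 mm high; origin at the centre of its underside
- objective: bystander: steel microscope lens, 28 mm across, 48 mm high; origin at the centre of its underside
- puck: bystander: green specimen puck, 30 mm across, 22 mm high; origin at the centre of its underside
There are look-alikes about, which are no part of the job. Leave any purple or turquoise look-alike of the case_low alone.

How it is judged:
On the way, in this order (a step that is already met when the one before it is completed fails the run):
1. the loose case lies squarely on the column, let go (horizontal distance between case_loose and case_top below 0.01 m and angle between the x axis of case_loose and the x axis of case_top, either way round below 0.14 rad and z of case_loose in the frame of case_top between 0.026 and 0.034 m and angle between case_loose's own z axis and vertical below 0.08 rad and horizontal distance between case_top and case_low below 0.01 m and contact force between the fingers and case_loose below 0.05 N), for 0.2 s.
2. the yellow catch is squeezed home by the fingers (value of joint yellow_catch above 0.0095 m and contact force between the fingers and yellow_base above 1 N), for 0.05 s.
3. then the blue catch is squeezed home by the fingers (value of joint blue_catch above 0.0095 m and contact force between the fingers and blue_base above 1 N), for 0.05 s.
4. the gate is past its detent (value of joint gate above 0.95 rad), for 0.05 s.
At the end, for the whole second after the job is handed in: The case lies on the column within 10 mm and 8 degrees, let go and at rest, the column within 25 mm of where it stood; both catches are home (9 mm or more of 11); the gate stands open at least 1.25 rad (72 degrees), still (under 0.1 rad/s), with the fingers bearing on it with more than 0.8 N (all of step 1 and value of joint each of yellow_catch, blue_catch above 0.009 m and value of joint gate above 1.25 rad and velocity of joint gate between -0.1 and 0.1 rad/s and contact force between the fingers and gate above 0.8 N and distance of case_top from where it was at the start of the episode below 0.025 m and linear speed of case_loose below 0.03 m/s); the arm keeps its last pose, push and grip.
It fails at once if the blue catch squeezed while the yellow one is not (value of joint blue_catch above 0.006 m and value of joint yellow_catch below 0.006 m).
It fails at once if the gate forced open against a catch (value of joint gate above 0.15 rad and value of joint any of yellow_catch, blue_catch below 0.006 m).
It fails at once if the column knocked (distance of any of case_top, case_low from where it was at the start of the episode above 0.03 m).
It fails at once if a bystander disturbed (distance of any of oil_bottle, objective, puck from where it was at the start of the episode above 0.03 m).
It also fails if it takes over 66 s, if anything falls off the work surface, if the arm or the gripper's body presses on something with over 40 N, if the wrist force passes 120 N, or if a joint passes its speed limit or range.

## Working session

There is one attempt and no reset: what is moved stays moved. The work goes in short steps, Python scripts to look and compute and a tool call to move; the robot and the scene stay as the last step left them, time stands still between calls to the robot, and variables do not carry over. Pictures are saved under pics/ and viewed, about 8 in all and at most 12, crops included, and the job is handed in when it is done.

Besides the shell and the picture viewer there is one more tool, called after "Request:" by a JSON object that holds its "method" and its "body", one argument or row to a line. servo_tool: Moves the arm, as the interface text tells. Its arguments: {"type":"object","properties":{"deltas":{"type":"array","items":{"type":"object","properties":{"dx":{"type":"number"},"dy":{"type":"number"},"dz":{"type":"number"},"wx":{"type":"number"},"wy":{"type":"number"},"wz":{"type":"number"},"claw":{"type":"number"}}}},"force":{"type":"number"}},"required":["deltas"]}

```bash
ls; mkdir -p pics
python3 - <<'E'
from rig import arm
import cv2
s=arm.sense();print(s)
for n in("scene","top"):
    cv2.imwrite(f"pics/{n}0.png",arm.snapshot(n)[:,:,::-1]);p=arm.camera_params(n);print(n,p)
print(arm.camera_params("wrist"))
E
```

```text
pics
{'time': 0.0, 'joints': array([ 1.27920634e+00,  1.16489296e-01,  1.44225154e+00,  2.66301839e-05,
        1.58399481e+00, -3.78038375e-02]), 'joint_velocities': array([ 0.00045877,  0.00175834,  0.00040099,  0.00048935, -0.00027584,
       -0.00076236]), 'effort': array([ 5.92854019e-03, -7.31922269e+01, -6.32525325e+01,  3.09515335e-04,
        5.96899597e-03,  2.69729225e-05]), 'ee_pos': array([0.16941955, 0.65318976, 0.21926847]), 'orientation': array([-0.43293092,  0.55959038,  0.43247618,  0.55892197]), 'force': array([-0.14214856, -0.27525482,  0.19257023]), 'moment': array([ 0.0396541 , -0.01193617, -0.00439995]), 'grip_width': 0.08550181834048229}
scene {'fx': 363.29695354874747, 'fy': 363.29695354874747, 'cx': 256.4166689316626, 'cy': 187.45330905076335, 'dist': array([-0.11123393,  0.        ,  0.        ,  0.        ,  0.        ]), 'view': array([[ 0.11352297,  0.9933594 , -0.0186985 ,  0.02813278],
       [ 0.59721831, -0.08326758, -0.79774482, -0.24321907],
       [-0.79400429,  0.07939528, -0.60270521,  1.47717585],
       [ 0.        ,  0.        ,  0.        , 
[... 305 characters left out ...]
 , -0.06074339,  0.56808484],
       [ 0.06051396, -0.01445776, -0.99806264,  1.03318886],
       [ 0.        ,  0.        ,  0.        ,  1.        ]])}
{'fx': 332.2462704132902, 'fy': 332.2462704132902, 'cx': 251.10183875430747, 'cy': 193.09264572556742, 'dist': array([-0.02359342,  0.        ,  0.        ,  0.        ,  0.        ]), 'tool_from_camera': array([[ 3.54708327e-04, -2.73640341e-01,  9.61832022e-01,
        -1.53608693e-01],
       [-8.82037488e-04, -9.61831794e-01, -2.73639951e-01,
         6.86510150e-02],
       [ 9.99999548e-01, -7.51309531e-04, -5.82530786e-04,
        -5.88680720e-04],
       [ 0.00000000e+00,  0.00000000e+00,  0.00000000e+00,
         1.00000000e+00]])}
```

Run:
```python
import cv2,numpy as np
a=cv2.imread("pics/top0.png");cv2.imwrite("pics/top0b.png",cv2.resize(a,(800,600),interpolation=cv2.INTER_CUBIC))
```

```text
(no output)
```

View pics/top0b.png

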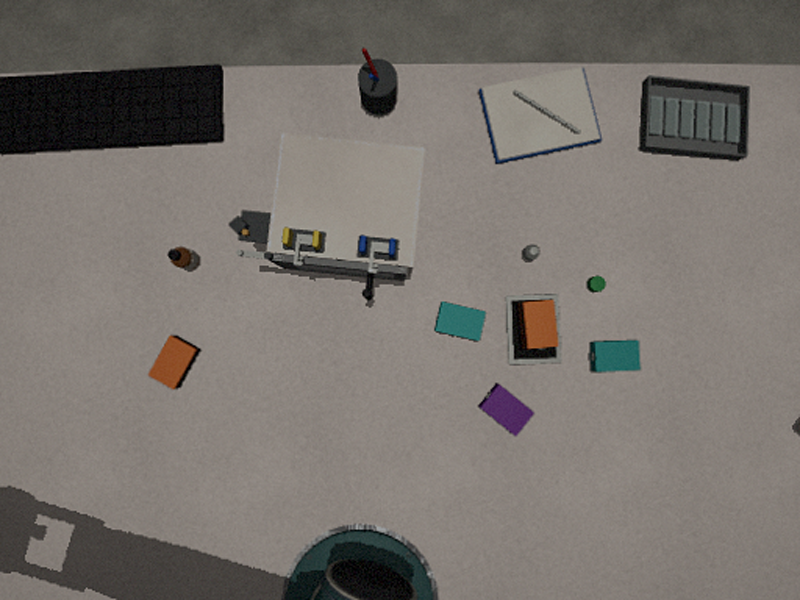

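View pics/scene0.png

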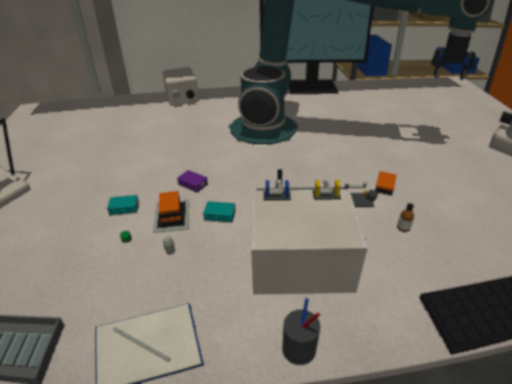

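The top view (800x600) shows the loose orange case at (174,361), the column on the tray at (535,328), the cabinet at (345,200) with the yellow catch on the left at (303,238) and blue on the right at (378,245), and the bar at (369,293). The bottle is at (182,257), the lens at (531,252) and the puck at (597,284).

```bash
cat > h.py <<'E'
import cv2,numpy as np
from scipy.spatial.transform import Rotation as R
from rig import arm
def cam(n,s=None):
    p=arm.camera_params(n);K=np.array([[p['fx'],0,p['cx']],[0,p['fy'],p['cy']],[0,0,1]])
    if n=="wrist":
        T=np.eye(4);T[:3,:3]=R.from_quat(s['orientation']).as_matrix();T[:3,3]=s['ee_pos'];T=T@p['tool_from_camera']
    else: T=np.linalg.inv(p['view'])
    return K,p['dist'],T
def back(c,uv,z):
    K,d,T=c;n=cv2.undistortPoints(np.array(uv,float).reshape(-1,1,2),K,d)[:,0]
    r=np.c_[n,np.ones(len(n))]@T[:3,:3].T;o=T[:3,3];return o+r*((z-o[2])/r[:,2])[:,None]
def blobs(img,lo,hi,amin=20):
    m=cv2.inRange(cv2.cvtColor(img,cv2.COLOR_BGR2HSV),lo,hi)
    n,l,st,ce=cv2.connectedComponentsWithStats(m)
    return [(ce[i],st[i,4],(l==i)) for i in range(1,n) if st[i,4]>=amin]
def rect(c,mask,z):
    """rectangle of a blob in the world plane z: centre, sizes, angle of long side (deg)"""
    k,_=cv2.findContours(mask.astype(np.uint8),cv2.RETR_EXTERNAL,cv2.CHAIN_APPROX_NONE)
    k=max(k,key=len);w=back(c,k[:,0],z)[:,:2]
    (x,y),(a,b),t=cv2.minAreaRect((w*1000).astype(np.float32))
    if b>a:a,b,t=b,a,t+90
    cen=back(c,[np.argwhere(mask)[:,::-1].mean(0)],z)[0]
    return np.round([x/1e3,y/1e3,a/1e3,b/1e3,(t+90)%180-90],4),np.round(cen,4)
def tcp():
    s=arm.sense();M=R.from_quat(s['orientation']).as_matrix()
    print('t',round(s['time'],2),'p',np.round(s['ee_pos'],4),'x',np.round(M[:,0],3),'y',np.round(M[:,1],3),'z',np.round(M[:,2],3),'F',np.round(s['force'],1),'w',round(s['grip_width'],4));return s,M
E
python3 - <<'E'
from h import *
c=cam("top");a=cv2.imread("pics/top0.png")
print(c[2][:3,3])
for nm,lo,hi,z in(("or",(3,120,80),(17,255,255),None),("yel",(20,120,80),(35,255,255),.191),("blue",(110,120,60),(125,255,255),.191),("green",(55,100,40),(75,255,255),.022)):
    for ce,ar,m in blobs(a,lo,hi,8):
        for zz in ([z] if z else (.03,.066)): print(nm,np.round(ce,1),ar,zz,*rect(c,m,zz))
# cabinet top corners by eye (800x600 px)
print(back(c,np.array([[283,134],[425,148],[412,267],[267,254]])/1.5625,.15))
print("bar",back(c,np.array([[369,293]])/1.5625,.175),"bottle",back(c,np.array([[175,254]])/1.5625,.085))
tcp()
E
```

```text
[ 0.50310366 -0.07351577  1.06676323]
or [345.4 207.2] 600 0.03 [ 0.5054 -0.3397  0.0862  0.0574  4.3942] [ 0.5053 -0.3396  0.03  ]
or [345.4 207.2] 600 0.066 [ 0.5054 -0.3305  0.0832  0.0554  4.3942] [ 0.5053 -0.3304  0.066 ]
or [109.8 231.3] 566 0.03 [  0.4478   0.3328   0.0828   0.0558 -29.7364] [0.4479 0.3326 0.03  ]
or [109.8 231.3] 566 0.066 [  0.4498   0.3187   0.08     0.0539 -29.7364] [0.4498 0.3185 0.066 ]
yel [182.5 150.4] 37 0.191 [ 0.6489  0.0937  0.0221  0.0073 -0.158 ] [0.6491 0.0938 0.191 ]
yel [201.6 152.3] 40 0.191 [ 0.6432  0.0465  0.022   0.0097 -0.9133] [0.6437 0.0474 0.191 ]
blue [231.5 155.7] 27 0.191 [ 0.6348 -0.0249  0.022   0.0073 -0.7032] [ 0.6344 -0.0249  0.191 ]
blue [250.4 157.4] 26 0.191 [ 0.6292 -0.0709  0.022   0.0073 -0.8766] [ 0.6295 -0.0707  0.191 ]
green [381.9 181.1] 74 0.022 [ 5.7800e-01 -4.5020e-01  2.6600e-02  2.6200e-02  8.9152e+01] [ 0.5792 -0.4513  0.022 ]
[[ 0.82410777  0.10494894  0.15      ]
 [ 0.79713073 -0.12861998  0.15      ]
 [ 0.60047713 -0.10363237  0.15      ]
 [ 0.62538063  0.13113428  0.15      ]]
bar [[ 0.5578403  -0.03451759  0.175     ]] bottle [[0.63677586 0.30628524 0.085     ]]
t 0.1 p [0.1694 0.6532 0.2193] x [-0.    -0.001 -1.   ] y [-0.968  0.251  0.   ] z [ 0.251  0.968 -0.001] F [-0.4 -0.   0.5] w 0.0855
```

Request:
{"method": "servo_tool", "body": {
  "deltas": [
    {"wx": 5.1},
    {"wx": 5.1},
    {"wx": 5.1},
    {"dx": 0.01,"dy": -0.036,"dz": -0.0127},
    {"dx": 0.01,"dy": -0.036,"dz": -0.0127},
    {"dx": 0.01,"dy": -0.036,"dz": -0.0127},
    {"dx": 0.01,"dy": -0.036,"dz": -0.0127},
    {"dx": 0.01,"dy": -0.036,"dz": -0.0127},
    {"dx": 0.01,"dy": -0.036,"dz": -0.0127},
    {"dx": 0.01,"dy": -0.036,"dz": -0.0127},
    {"dx": 0.01,"dy": -0.036,"dz": -0.0127},
    {"dx": 0.01,"dy": -0.036,"dz": -0.0127}
  ]
}}

```text
schema error: expected keys dx, dy, dz, wx, wy, wz, claw
```

Run:
```python
from h import *
s,M=tcp()
print(M.T@(np.array([.448,.333,.13])-s['ee_pos']))
```

```text
t 0.1 p [0.1694 0.6532 0.2193] x [-0.    -0.001 -1.   ] y [-0.968  0.251  0.   ] z [ 0.251  0.968 -0.001] F [-0.4 -0.   0.5] w 0.0855
[ 0.08956176 -0.35003926 -0.23992683]
```

All keys are required.

Request:
{"method": "servo_tool", "body": {
  "deltas": [
    {"dx": 0,"dy": 0,"dz": 0,"wx": 5.1,"wy": 0,"wz": 0,"claw": 0},
    {"dx": 0,"dy": 0,"dz": 0,"wx": 5.1,"wy": 0,"wz": 0,"claw": 0},
    {"dx": 0,"dy": 0,"dz": 0,"wx": 5.1,"wy": 0,"wz": 0,"claw": 0},
    {"dx": 0.01,"dy": -0.036,"dz": -0.0127,"wx": 0,"wy": 0,"wz": 0,"claw": 0},
    {"dx": 0.01,"dy": -0.036,"dz": -0.0127,"wx": 0,"wy": 0,"wz": 0,"claw": 0},
    {"dx": 0.01,"dy": -0.036,"dz": -0.0127,"wx": 0,"wy": 0,"wz": 0,"claw": 0},
    {"dx": 0.01,"dy": -0.036,"dz": -0.0127,"wx": 0,"wy": 0,"wz": 0,"claw": 0},
    {"dx": 0.01,"dy": -0.036,"dz": -0.0127,"wx": 0,"wy": 0,"wz": 0,"claw": 0},
    {"dx": 0.01,"dy": -0.036,"dz": -0.0127,"wx": 0,"wy": 0,"wz": 0,"claw": 0},
    {"dx": 0.01,"dy": -0.036,"dz": -0.0127,"wx": 0,"wy": 0,"wz": 0,"claw": 0},
    {"dx": 0.01,"dy": -0.036,"dz": -0.0127,"wx": 0,"wy": 0,"wz": 0,"claw": 0},
    {"dx": 0.01,"dy": -0.036,"dz": -0.0127,"wx": 0,"wy": 0,"wz": 0,"claw": 0}
  ]
}}

```text
time: 1.1
ee_pos: [0.3927, 0.3822, 0.1224]
orientation: [-0.353, 0.614, 0.352, 0.611]
force: [0.5, 1.2, 0.8]
grip_width: 0.0852
```

Run:
```python
from h import *
s,M=tcp()
print(M.T@(np.array([.448,.333,.13])-s['ee_pos']))
```

```text
t 1.1 p [0.3927 0.3822 0.1224] x [-0.003 -0.003 -1.   ] y [-0.865  0.502  0.001] z [ 0.502  0.865 -0.004] F [0.5 1.2 0.8] w 0.0852
[-0.00755203 -0.07254177 -0.01484306]
```

Request:
{"method": "servo_tool", "body": {
  "deltas": [
    {"dx": -0.004,"dy": -0.036,"dz": -0.0075,"wx": 0,"wy": 0,"wz": 0,"claw": 0},
    {"dx": -0.004,"dy": -0.036,"dz": -0.0075,"wx": 0,"wy": 0,"wz": 0,"claw": 0},
    {"dx": 0,"dy": 0,"dz": 0,"wx": 0,"wy": 0,"wz": 0,"claw": 0}
  ]
}}

```text
time: 1.35
ee_pos: [0.4511, 0.3246, 0.127]
orientation: [-0.353, 0.616, 0.35, 0.61]
force: [0.3, 0.5, 0.5]
grip_width: 0.0853
```

Run:
```python
from h import *
s,M=tcp();a=arm.snapshot("wrist")[:,:,::-1].copy();cv2.imwrite("pics/w1.png",a)
c=cam("wrist",s)
for ce,ar,m in blobs(a,(3,120,60),(17,255,255),300):print(ce,ar,*rect(c,m,.03))
print(M.T@(np.array([.448,.333,.13])-s['ee_pos']))
```

```text
t 1.35 p [0.4511 0.3246 0.127 ] x [-0.006 -0.007 -1.   ] y [-0.863  0.505  0.001] z [ 0.505  0.863 -0.009] F [0.3 0.5 0.5] w 0.0853
[262.29613155 180.00593072] 7419 [  0.45     0.3338   0.084    0.0557 -29.4745] [0.448  0.3349 0.03  ]
[-0.00301077  0.00692858  0.00559699]
```

View pics/w1.png

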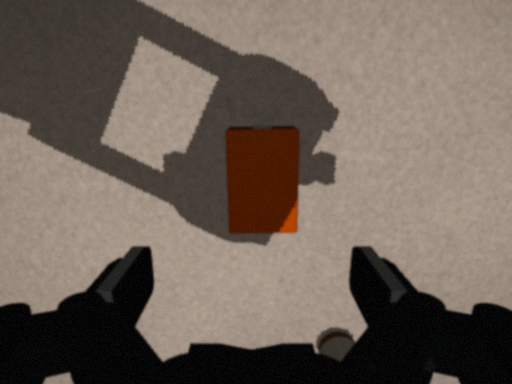

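Request:
{"method": "servo_tool", "body": {
  "deltas": [
    {"dx": 0,"dy": 0.006,"dz": 0.0073,"wx": 0,"wy": -0.5,"wz": 0,"claw": 0},
    {"dx": 0.027,"dy": 0,"dz": 0,"wx": 0,"wy": 0,"wz": 0,"claw": 0},
    {"dx": 0.027,"dy": 0,"dz": 0,"wx": 0,"wy": 0,"wz": 0,"claw": 0},
    {"dx": 0.027,"dy": 0,"dz": 0,"wx": 0,"wy": 0,"wz": 0,"claw": 0}
  ],
  "force": 40
}}

```text
time: 1.73
ee_pos: [0.4487, 0.3411, 0.0493]
orientation: [-0.35, 0.61, 0.353, 0.617]
force: [0.3, 0.4, 0.1]
grip_width: 0.0855
```

Run:
```python
from h import *
s,M=tcp()
print(M.T@(np.array([.4495,.334,.018])-s['ee_pos']))
```

```text
t 1.73 p [0.4487 0.3411 0.0493] x [ 0.006  0.009 -1.   ] y [-0.863  0.506 -0.001] z [0.506 0.863 0.011] F [0.3 0.4 0.1] w 0.0855
[ 0.03123282 -0.00428575 -0.00605911]
```

Request:
{"method": "servo_tool", "body": {
  "deltas": [
    {"dx": 0.01,"dy": -0.004,"dz": -0.006,"wx": 0,"wy": 0.6,"wz": 0,"claw": 0},
    {"dx": 0.02,"dy": 0,"dz": 0,"wx": 0,"wy": 0,"wz": 0,"claw": 0},
    {"dx": 0,"dy": 0,"dz": 0,"wx": 0,"wy": 0,"wz": 0,"claw": 0}
  ],
  "force": 40
}}

```text
time: 1.98
ee_pos: [0.444, 0.3356, 0.0128]
orientation: [-0.353, 0.615, 0.353, 0.61]
force: [-0.2, -0.8, -1.4]
grip_width: 0.0851
```

Run:
```python
from h import *
s,M=tcp()
print(M.T@(np.array([.4495,.334,.018])-s['ee_pos']))
```

```text
t 1.98 p [0.444  0.3356 0.0128] x [-0.006 -0.004 -1.   ] y [-0.865  0.502  0.003] z [ 0.501  0.865 -0.007] F [-0.2 -0.8 -1.4] w 0.0851
[-0.00523733 -0.00552024  0.00137856]
```

Request:
{"method": "servo_tool", "body": {
  "deltas": [
    {"dx": -0.005,"dy": -0.005,"dz": 0.0,"wx": 0,"wy": -0.3,"wz": 0,"claw": 0},
    {"dx": 0,"dy": 0,"dz": 0,"wx": 0,"wy": 0,"wz": 0,"claw": 0.3},
    {"dx": 0,"dy": 0,"dz": 0,"wx": 0,"wy": 0,"wz": 0,"claw": 0.6},
    {"dx": 0,"dy": 0,"dz": 0,"wx": 0,"wy": 0,"wz": 0,"claw": 1},
    {"dx": 0,"dy": 0,"dz": 0,"wx": 0,"wy": 0,"wz": 0,"claw": 1},
    {"dx": 0,"dy": 0,"dz": 0,"wx": 0,"wy": 0,"wz": 0,"claw": 1},
    {"dx": 0,"dy": 0,"dz": 0,"wx": 0,"wy": 0,"wz": 0,"claw": 1}
  ],
  "force": 40
}}

```text
time: 2.57
ee_pos: [0.45, 0.3359, 0.0256]
orientation: [-0.353, 0.611, 0.355, 0.614]
force: [0.3, -1.4, 0.5]
grip_width: 0.0121
```

Run:
```python
from h import *
s,M=tcp()
print(M.T@(np.array([.4495,.334,.018])-s['ee_pos']), s['joints'])
```

```text
t 2.57 p [0.45   0.3359 0.0256] x [ 0.002  0.004 -1.   ] y [-0.866  0.5    0.   ] z [0.5   0.866 0.005] F [ 0.3 -1.4  0.5] w 0.0121
[ 0.00757957 -0.00049804 -0.00192728] [ 0.59444704 -0.00960671  1.89738663  0.00257439  1.24942016 -0.45391235]
```

The fingers closed to 12 mm without the case, riding above its lid because the open pads stand farther back. I'll open, rise and look.

Request:
{"method": "servo_tool", "body": {
  "deltas": [
    {"dx": -0.01,"dy": 0,"dz": 0,"wx": 0,"wy": 0,"wz": 0,"claw": 0},
    {"dx": -0.03,"dy": 0,"dz": 0,"wx": 0,"wy": 0,"wz": 0,"claw": 0},
    {"dx": -0.03,"dy": 0,"dz": 0,"wx": 0,"wy": 0,"wz": 0,"claw": 0},
    {"dx": -0.03,"dy": 0,"dz": 0,"wx": 0,"wy": 0,"wz": 0,"claw": 0},
    {"dx": 0,"dy": 0,"dz": 0,"wx": 0,"wy": 0,"wz": 0,"claw": 0},
    {"dx": 0,"dy": 0,"dz": 0,"wx": 0,"wy": 0,"wz": 0,"claw": 0}
  ]
}}

```text
time: 3.07
ee_pos: [0.449, 0.3347, 0.1328]
orientation: [-0.353, 0.611, 0.354, 0.613]
force: [-0.2, -1.2, -0.7]
grip_width: 0.0831
```

Run:
```python
from h import *
s,M=tcp();a=arm.snapshot("wrist")[:,:,::-1].copy();cv2.imwrite("pics/w2.png",a)
c=cam("wrist",s)
for ce,ar,m in blobs(a,(3,120,60),(17,255,255),300):
    r=rect(c,m,.03);print(ce,ar,*r)
    print(M.T@(np.array([*r[0][:2],.012])-s['ee_pos']))
s,M=tcp()
```

```text
t 3.07 p [0.449  0.3347 0.1328] x [ 0.001  0.004 -1.   ] y [-0.866  0.5    0.001] z [0.5   0.866 0.004] F [-0.2 -1.2 -0.7] w 0.0831
[251.06405847 187.31599312] 6978 [  0.4505   0.3336   0.0832   0.056  -29.7888] [0.4485 0.3348 0.03  ]
[ 0.12079391 -0.0019843  -0.00065607]
t 3.12 p [0.4493 0.3349 0.1333] x [ 0.002  0.004 -1.   ] y [-0.866  0.5    0.   ] z [0.5   0.866 0.005] F [0.4 0.2 2. ] w 0.0854
```

Request:
{"method": "servo_tool", "body": {
  "deltas": [
    {"dx": 0.03,"dy": -0.002,"dz": -0.0007,"wx": 0,"wy": 0.2,"wz": 0,"claw": 0},
    {"dx": 0.03,"dy": 0,"dz": 0,"wx": 0,"wy": 0,"wz": 0,"claw": 0},
    {"dx": 0.03,"dy": 0,"dz": 0,"wx": 0,"wy": 0,"wz": 0,"claw": 0},
    {"dx": 0.018,"dy": 0,"dz": 0,"wx": 0,"wy": 0,"wz": 0,"claw": 0},
    {"dx": 0.008,"dy": 0,"dz": 0,"wx": 0,"wy": 0,"wz": 0,"claw": 0},
    {"dx": 0,"dy": 0,"dz": 0,"wx": 0,"wy": 0,"wz": 0,"claw": 0},
    {"dx": 0,"dy": 0,"dz": 0,"wx": 0,"wy": 0,"wz": 0,"claw": 0}
  ]
}}

```text
time: 3.7
ee_pos: [0.4502, 0.333, 0.0123]
orientation: [-0.353, 0.612, 0.354, 0.613]
force: [0.2, -0.1, 0.1]
grip_width: 0.0851
```

Run:
```python
from h import *
s,M=tcp()
print(M.T@(np.array([.4495,.334,.009])-s['ee_pos']))
```

```text
t 3.7 p [0.4502 0.333  0.0123] x [-0.     0.001 -1.   ] y [-0.866  0.5    0.001] z [0.5   0.866 0.001] F [ 0.2 -0.1  0.1] w 0.0851
[0.00326713 0.00113224 0.00046197]
```

Request:
{"method": "servo_tool", "body": {
  "deltas": [
    {"dx": 0.002,"dy": 0.001,"dz": 0.0005,"wx": 0,"wy": 0,"wz": 0,"claw": 0.2},
    {"dx": 0,"dy": 0,"dz": 0,"wx": 0,"wy": 0,"wz": 0,"claw": 0.4},
    {"dx": 0,"dy": 0,"dz": 0,"wx": 0,"wy": 0,"wz": 0,"claw": 0.6},
    {"dx": 0,"dy": 0,"dz": 0,"wx": 0,"wy": 0,"wz": 0,"claw": 0.6},
    {"dx": 0,"dy": 0,"dz": 0,"wx": 0,"wy": 0,"wz": 0,"claw": 0.6},
    {"dx": 0,"dy": 0,"dz": 0,"wx": 0,"wy": 0,"wz": 0,"claw": 0.6}
  ],
  "force": 40
}}

```text
time: 4.2
ee_pos: [0.4514, 0.3354, 0.0152]
orientation: [-0.353, 0.61, 0.354, 0.615]
force: [0.2, -0.1, -2.1]
grip_width: 0.0533
```

Run:
```python
from h import *
s,M=tcp()
```

```text
t 4.2 p [0.4514 0.3354 0.0152] x [ 0.005  0.004 -1.   ] y [-0.866  0.5   -0.002] z [0.5   0.866 0.006] F [ 0.2 -0.1 -2.1] w 0.0533
```

Request:
{"method": "servo_tool", "body": {
  "deltas": [
    {"dx": 0,"dy": 0,"dz": 0,"wx": 0,"wy": 0,"wz": 0,"claw": 0.8},
    {"dx": 0,"dy": 0,"dz": 0,"wx": 0,"wy": 0,"wz": 0,"claw": 0.8},
    {"dx": -0.02,"dy": 0,"dz": 0,"wx": 0,"wy": 0,"wz": 0,"claw": 0.8},
    {"dx": -0.03,"dy": 0,"dz": 0,"wx": 0,"wy": 0,"wz": 0,"claw": 0.8},
    {"dx": -0.04,"dy": 0,"dz": 0,"wx": 0,"wy": 0,"wz": 0,"claw": 0.8},
    {"dx": -0.04,"dy": 0,"dz": 0,"wx": 0,"wy": 0,"wz": 0,"claw": 0.8},
    {"dx": -0.04,"dy": 0,"dz": 0,"wx": 0,"wy": 0,"wz": 0,"claw": 0.8},
    {"dx": 0,"dy": 0,"dz": 0,"wx": 0,"wy": 0,"wz": 0,"claw": 0.8}
  ]
}}

```text
time: 4.87
ee_pos: [0.4486, 0.3333, 0.1893]
orientation: [-0.353, 0.613, 0.354, 0.612]
force: [1.6, 0.4, -0.6]
grip_width: 0.0531
```

Run:
```python
from h import *
s,M=tcp();a=arm.snapshot("wrist")[:,:,::-1].copy();cv2.imwrite("pics/w3.png",a)
K,d,T=cam("wrist",s)
for ce,ar,m in blobs(a,(3,120,60),(17,255,255),300):
    print(ce,ar)
    for z in(.0,.005,.01,.015,.02):
        r=rect((K,d,T),m,s['ee_pos'][2]+z);print(z,r[0],M.T@(np.array([*r[0][:2],0])-s['ee_pos']))
```

```text
t 4.87 p [0.4486 0.3333 0.1893] x [-0.001  0.    -1.   ] y [-0.866  0.5    0.001] z [ 0.5    0.866 -0.   ] F [ 1.6  0.4 -0.6] w 0.0531
[251.26164646 245.80717687] 20371
0.0 [  0.4554   0.3295   0.095    0.0633 -29.5622] [ 1.89320337e-01 -7.97317827e-03  1.80281266e-04]
0.005 [  0.4533   0.3307   0.0919   0.0612 -29.5622] [ 1.89323035e-01 -5.55452781e-03  1.69206486e-04]
0.01 [  0.4511   0.3319   0.0888   0.0592 -29.5622] [ 1.89325847e-01 -3.04928119e-03  1.08120778e-04]
0.015 [  0.449    0.3332   0.0857   0.0571 -29.5622] [ 1.89328570e-01 -5.80619789e-04  1.83642220e-04]
0.02 [  0.4468   0.3344   0.0826   0.0551 -29.5622] [1.89331382e-01 1.92462683e-03 1.22556512e-04]
```

View pics/w3.png

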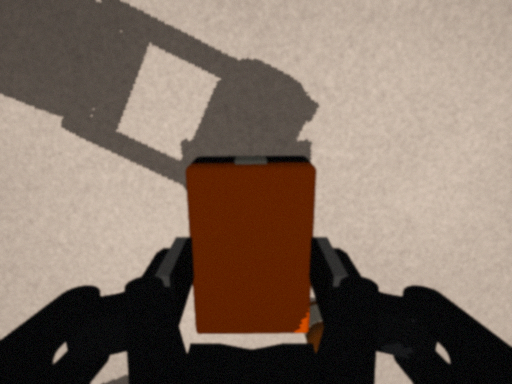

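Request:
{"method": "servo_tool", "body": {
  "deltas": [
    {"dx": -0.04,"dy": 0,"dz": 0,"wx": 0,"wy": 0,"wz": 0,"claw": 0.8},
    {"dx": -0.035,"dy": 0,"dz": 0,"wx": 0,"wy": 0,"wz": 0,"claw": 0.8},
    {"dx": 0,"dy": -0.0224,"dz": -0.0322,"wx": 0,"wy": 0,"wz": 0,"claw": 0.8},
    {"dx": 0,"dy": -0.0224,"dz": -0.0322,"wx": 0,"wy": 0,"wz": 0,"claw": 0.8},
    {"dx": 0,"dy": -0.0224,"dz": -0.0322,"wx": 0,"wy": 0,"wz": 0,"claw": 0.8},
    {"dx": 0,"dy": -0.0224,"dz": -0.0322,"wx": 0,"wy": 0,"wz": 0,"claw": 0.8},
    {"dx": 0,"dy": -0.0224,"dz": -0.0322,"wx": 0,"wy": 0,"wz": 0,"claw": 0.8},
    {"dx": 0,"dy": -0.0224,"dz": -0.0322,"wx": 0,"wy": 0,"wz": 0,"claw": 0.8},
    {"dx": 0,"dy": -0.0224,"dz": -0.0322,"wx": 0,"wy": 0,"wz": 0,"claw": 0.8},
    {"dx": 0,"dy": -0.0224,"dz": -0.0322,"wx": 0,"wy": 0,"wz": 0,"claw": 0.8}
  ]
}}

```text
time: 5.75
ee_pos: [0.4722, 0.0135, 0.248]
orientation: [-0.356, 0.616, 0.358, 0.604]
force: [1.8, 0.7, -2.2]
grip_width: 0.0533
```

Request:
{"method": "servo_tool", "body": {
  "deltas": [
    {"dx": 0,"dy": -0.0224,"dz": -0.0322,"wx": 0,"wy": 0,"wz": 0,"claw": 0.8},
    {"dx": 0,"dy": -0.0224,"dz": -0.0322,"wx": 0,"wy": 0,"wz": 0,"claw": 0.8},
    {"dx": 0,"dy": -0.0224,"dz": -0.0322,"wx": 0,"wy": 0,"wz": 0,"claw": 0.8},
    {"dx": 0,"dy": -0.0224,"dz": -0.0322,"wx": 0,"wy": 0,"wz": 0,"claw": 0.8},
    {"dx": 0,"dy": -0.0224,"dz": -0.0322,"wx": 0,"wy": 0,"wz": 0,"claw": 0.8},
    {"dx": 0,"dy": -0.0224,"dz": -0.0322,"wx": 0,"wy": 0,"wz": 0,"claw": 0.8},
    {"dx": 0,"dy": 0,"dz": 0,"wx": -6.9,"wy": 0,"wz": 0,"claw": 0.8},
    {"dx": 0,"dy": 0,"dz": 0,"wx": -6.9,"wy": 0,"wz": 0,"claw": 0.8},
    {"dx": 0,"dy": 0,"dz": 0,"wx": -6.9,"wy": 0,"wz": 0,"claw": 0.8},
    {"dx": 0,"dy": 0,"dz": 0,"wx": -6.9,"wy": 0,"wz": 0,"claw": 0.8},
    {"dx": 0,"dy": 0,"dz": 0,"wx": -6.9,"wy": 0,"wz": 0,"claw": 0.8},
    {"dx": 0,"dy": 0,"dz": 0,"wx": 0,"wy": 0,"wz": 0,"claw": 0.8}
  ]
}}

```text
time: 6.75
ee_pos: [0.4884, -0.2419, 0.2275]
orientation: [-0.515, 0.481, 0.536, 0.465]
force: [0.9, -0.2, -1.8]
grip_width: 0.0533
```

Run:
```python
from h import *
s,M=tcp();print(s['joints'])
print(M.T@(np.array([.5054,-.3305,.12])-s['ee_pos']),np.degrees(np.arctan2(M[1,2],M[0,2])))
```

```text
t 6.75 p [ 0.4884 -0.2419  0.2275] x [-0.036  0.003 -0.999] y [-0.994 -0.106  0.036] z [-0.106  0.994  0.007] F [ 0.9 -0.2 -1.8] w 0.0533
[-0.49850928 -0.14788259  1.69059046 -0.0148427   1.63221148 -2.17588757]
[ 0.106586   -0.01141507 -0.09063642] 96.06171454366488
```

Request:
{"method": "servo_tool", "body": {
  "deltas": [
    {"dx": 0,"dy": -0.004,"dz": -0.03,"wx": 1.6,"wy": 0.4,"wz": -2.1,"claw": 0.8},
    {"dx": 0,"dy": -0.004,"dz": -0.03,"wx": 0,"wy": 0,"wz": 0,"claw": 0.8},
    {"dx": 0,"dy": -0.004,"dz": -0.03,"wx": 0,"wy": 0,"wz": 0,"claw": 0.8},
    {"dx": 0.035,"dy": 0,"dz": 0,"wx": 0,"wy": 0,"wz": 0,"claw": 0.8},
    {"dx": 0.035,"dy": 0,"dz": 0,"wx": 0,"wy": 0,"wz": 0,"claw": 0.8},
    {"dx": 0.02,"dy": 0,"dz": 0,"wx": 0,"wy": 0,"wz": 0,"claw": 0.8},
    {"dx": 0,"dy": 0,"dz": 0,"wx": 0,"wy": 0,"wz": 0,"claw": 0.8},
    {"dx": 0,"dy": 0,"dz": 0,"wx": 0,"wy": 0,"wz": 0,"claw": 0.8}
  ]
}}

```text
time: 7.42
ee_pos: [0.5073, -0.3335, 0.1261]
orientation: [-0.509, 0.489, 0.512, 0.489]
force: [0.8, -0.3, -1.0]
grip_width: 0.0531
```

Run:
```python
from h import *
s,M=tcp()
print(M.T@(np.array([.506,-.330,.081])-s['ee_pos']),np.degrees(np.arctan2(M[1,2],M[0,2])))
for n in("wrist","top","scene"): cv2.imwrite(f"pics/p_{n}.png",arm.snapshot(n)[:,:,::-1])
w=cv2.imread("pics/p_wrist.png");t=cv2.imread("pics/p_scene.png")[150:250,90:220]
t=cv2.resize(t,(499,384),interpolation=cv2.INTER_CUBIC)
m=np.hstack([w,t]);cv2.imwrite("pics/p.png",cv2.resize(m,(800,304)))
```

```text
t 7.42 p [ 0.5073 -0.3335  0.1261] x [-0.003  0.003 -1.   ] y [-0.999 -0.043  0.003] z [-0.043  0.999  0.003] F [ 0.8 -0.3 -1. ] w 0.0531
[0.04514958 0.0010092  0.00342495] 92.48262260194983
```

View pics/p.png

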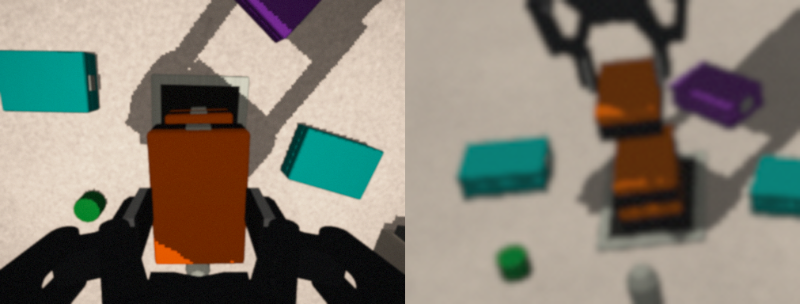

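The left panel shows the held case over the column, whose lid end and clasp peek out at (200,115). The scene panel on the right agrees. I'll measure the visible strip of the column's lid.

Run:
```python
from h import *
s,M=tcp();w=cv2.imread("pics/p_wrist.png");c=cam("wrist",s)
for ce,ar,m in blobs(w,(3,120,30),(17,255,255),60):
    r,_=rect(c,m,.066);print(np.round(ce),ar,r); r,_=rect(c,m,s['ee_pos'][2]+.017);print('   held',r)
    yy,xx=np.nonzero(m)
    if yy.mean()<170:
        for v in range(yy.min(),yy.max()+1,3):
            u=xx[yy==v];print(v,u.min(),u.max(),np.round(back(c,[[u.min()-.5,v],[u.max()+.5,v]],.066)[:,:2],4).tolist())
```

```text
t 7.57 p [ 0.5081 -0.3338  0.1283] x [-0.     0.001 -1.   ] y [-0.999 -0.046  0.   ] z [-0.046  0.999  0.001] F [-0.3 -0.7 -1.1] w 0.0533
[252. 148.] 1448 [ 4.69200e-01 -3.36600e-01  5.75000e-02  1.32000e-02 -8.66351e+01]
   held [ 4.58200e-01 -3.37000e-01  3.64000e-02  8.40000e-03 -8.66352e+01]
136 269 284 [[0.4619, -0.3255], [0.4615, -0.3152]]
139 215 286 [[0.4654, -0.3603], [0.4633, -0.3138]]
142 234 292 [[0.4668, -0.3479], [0.4651, -0.3097]]
145 209 294 [[0.4694, -0.3641], [0.467, -0.3083]]
148 207 294 [[0.4715, -0.3654], [0.4689, -0.3081]]
151 207 295 [[0.4734, -0.3654], [0.4708, -0.3073]]
154 207 294 [[0.4754, -0.3653], [0.4728, -0.3078]]
157 211 221 [[0.4773, -0.3627], [0.4769, -0.3555]]
[251. 245.] 20650 [ 0.5462 -0.3329  0.1347  0.0875  3.2266]
   held [ 0.507  -0.3347  0.0852  0.0553  3.2266]
```

Request:
{"method": "servo_tool", "body": {
  "deltas": [
    {"dx": 0.01,"dy": 0.0015,"dz": 0.0015,"wx": -0.6,"wy": 0,"wz": 0,"claw": 0.8},
    {"dx": 0.015,"dy": 0,"dz": 0,"wx": 0,"wy": 0,"wz": 0,"claw": 0.8},
    {"dx": 0.008,"dy": 0,"dz": 0,"wx": 0,"wy": 0,"wz": 0,"claw": 0.8},
    {"dx": 0.004,"dy": 0,"dz": 0,"wx": 0,"wy": 0,"wz": 0,"claw": 0.8},
    {"dx": 0,"dy": 0,"dz": 0,"wx": 0,"wy": 0,"wz": 0,"claw": 0.8},
    {"dx": 0,"dy": 0,"dz": 0,"wx": 0,"wy": 0,"wz": 0,"claw": 0.8}
  ]
}}

```text
time: 8.07
ee_pos: [0.5079, -0.3326, 0.0917]
orientation: [0.516, -0.485, -0.512, -0.486]
force: [-1.0, -0.1, -2.6]
grip_width: 0.0531
```

Run:
```python
from h import *
s,M=tcp()
print(M.T@(np.array([.5065,-.3325,.080])-s['ee_pos']),np.degrees(np.arctan2(M[1,2],M[0,2])))
```

```text
t 8.07 p [ 0.5079 -0.3326  0.0917] x [ 0.005 -0.002 -1.   ] y [-0.998 -0.056 -0.005] z [-0.056  0.998 -0.003] F [-1.  -0.1 -2.6] w 0.0531
[0.01169051 0.00141504 0.00016414] 93.2303615081709
```

Request:
{"method": "servo_tool", "body": {
  "deltas": [
    {"dx": 0.004,"dy": 0.0014,"dz": 0,"wx": -0.4,"wy": -0.1,"wz": 0.2,"claw": 0.8},
    {"dx": 0.004,"dy": 0,"dz": 0,"wx": 0,"wy": 0,"wz": 0,"claw": 0.8},
    {"dx": 0.003,"dy": 0,"dz": 0,"wx": 0,"wy": 0,"wz": 0,"claw": 0.8},
    {"dx": 0,"dy": 0,"dz": 0,"wx": 0,"wy": 0,"wz": 0,"claw": 0.8}
  ]
}}

```text
time: 8.4
ee_pos: [0.5066, -0.3329, 0.0803]
orientation: [0.516, -0.484, -0.515, -0.484]
force: [-0.6, -0.2, -1.5]
grip_width: 0.0531
```

Run:
```python
from h import *
s,M=tcp()
```

```text
t 8.4 p [ 0.5066 -0.3329  0.0803] x [ 0.001 -0.001 -1.   ] y [-0.998 -0.064 -0.001] z [-0.064  0.998 -0.001] F [-0.6 -0.2 -1.5] w 0.0531
```

Request:
{"method": "servo_tool", "body": {
  "deltas": [
    {"dx": 0.002,"dy": 0,"dz": 0,"wx": 0,"wy": 0,"wz": 0,"claw": 0.8},
    {"dx": 0.0015,"dy": 0,"dz": 0,"wx": 0,"wy": 0,"wz": 0,"claw": 0.8}
  ]
}}

```text
time: 8.57
ee_pos: [0.5072, -0.3333, 0.079]
orientation: [0.517, -0.484, -0.514, -0.484]
force: [-10.8, 6.4, 20.5]
grip_width: 0.0534
```

Run:
```python
from h import *
s,M=tcp()
```

```text
t 8.57 p [ 0.5072 -0.3333  0.079 ] x [ 0.003 -0.002 -1.   ] y [-0.998 -0.064 -0.003] z [-0.064  0.998 -0.002] F [-10.8   6.4  20.5] w 0.0534
```

Request:
{"method": "servo_tool", "body": {
  "deltas": [
    {"dx": -0.001,"dy": 0,"dz": 0,"wx": 0,"wy": 0,"wz": 0,"claw": 0.8},
    {"dx": 0,"dy": 0,"dz": 0,"wx": 0,"wy": 0,"wz": 0,"claw": 0.2},
    {"dx": 0,"dy": 0,"dz": 0,"wx": 0,"wy": 0,"wz": 0,"claw": 0.0},
    {"dx": 0,"dy": 0,"dz": 0,"wx": 0,"wy": 0,"wz": 0,"claw": 0.0},
    {"dx": 0,"dy": 0,"dz": 0,"wx": 0,"wy": 0,"wz": 0,"claw": 0.0},
    {"dx": -0.02,"dy": 0,"dz": 0,"wx": 0,"wy": 0,"wz": 0,"claw": 0.0},
    {"dx": -0.03,"dy": 0,"dz": 0,"wx": 0,"wy": 0,"wz": 0,"claw": 0.0},
    {"dx": -0.04,"dy": 0,"dz": 0,"wx": 0,"wy": 0,"wz": 0,"claw": 0.0},
    {"dx": -0.04,"dy": 0,"dz": 0,"wx": 0,"wy": 0,"wz": 0,"claw": 0.0},
    {"dx": -0.04,"dy": 0,"dz": 0,"wx": 0,"wy": 0,"wz": 0,"claw": 0.0},
    {"dx": 0,"dy": 0,"dz": 0,"wx": 0,"wy": 0,"wz": 0,"claw": 0.0}
  ]
}}

```text
time: 9.48
ee_pos: [0.5055, -0.3321, 0.2546]
orientation: [-0.515, 0.484, 0.516, 0.484]
force: [1.1, -0.6, 0.7]
grip_width: 0.0854
```

Run:
```python
from h import *
s,M=tcp();print(s['joints'])
a=arm.snapshot("wrist")[:,:,::-1].copy();cv2.imwrite("pics/w4.png",a);c=cam("wrist",s)
cv2.imwrite("pics/s4.png",arm.snapshot("scene")[:,:,::-1])
for ce,ar,m in blobs(a,(3,120,30),(17,255,255),60):
    for z in(.066,.096): print(np.round(ce),ar,z,*rect(c,m,z))
t=cv2.resize(cv2.imread("pics/s4.png")[150:250,90:220],(499,384),interpolation=cv2.INTER_CUBIC)
cv2.imwrite("pics/v4.png",cv2.resize(np.hstack([a,t]),(800,304)))
```

```text
t 9.48 p [ 0.5055 -0.3321  0.2546] x [-0.001  0.001 -1.   ] y [-0.998 -0.064  0.001] z [-0.064  0.998  0.001] F [ 1.1 -0.6  0.7] w 0.0854
[-6.23465455e-01 -4.27090964e-02  1.54902241e+00 -6.54882171e-05
  1.63645792e+00 -2.25804335e+00]
[249. 173.] 5006 0.066 [ 0.5136 -0.3347  0.0927  0.0628  3.8878] [ 0.5115 -0.3349  0.066 ]
[249. 173.] 5006 0.096 [ 0.5069 -0.3349  0.0846  0.0573  3.8879] [ 0.505  -0.3351  0.096 ]
```

View pics/v4.png

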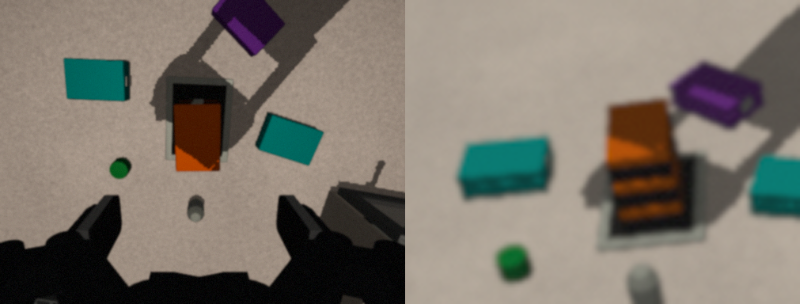

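Run:
```python
from h import *
c=cam("scene")
def proj(P):
    T=np.linalg.inv(c[2]);r=cv2.Rodrigues(T[:3,:3])[0];return cv2.projectPoints(np.array(P,float),r,T[:3,3],c[0],c[1])[0][:,0]
a=cv2.imread("pics/s4.png");h=cv2.cvtColor(a,cv2.COLOR_BGR2HSV)
m=cv2.inRange(h,(3,110,30),(20,255,255))
for v in range(174,228):
    u=np.nonzero(m[v,140:200])[0]+140
    if len(u)>4:print(v,u.min(),u.max(),len(u),int(h[v,u,2].mean()),end=' | ')
print()
R2=R.from_euler('z',3.7,degrees=True).as_matrix()
for ct,zs in(((.5055,-.333),(.066,.036)),((.507,-.335),(.096,))):
  for z in zs:
    P=[R2@[x,y,0]+[*ct,z] for x in(-.042,.042) for y in(-.028,.028)]
    print(z,np.round(proj(P),1).tolist())
```

```text
184 164 175 12 98 | 185 158 175 18 93 | 186 158 175 18 90 | 187 158 175 18 89 | 188 158 176 19 89 | 189 158 176 19 88 | 190 157 176 20 89 | 191 157 177 21 88 | 192 157 177 21 89 | 193 157 177 21 89 | 194 157 177 21 92 | 195 156 177 22 101 | 196 156 177 22 113 | 197 156 177 22 127 | 198 156 177 22 139 | 199 156 177 22 145 | 200 156 178 23 142 | 201 156 178 23 132 | 202 156 179 24 109 | 203 156 180 25 82 | 204 156 180 23 63 | 205 157 180 15 49 | 206 159 180 5 44 | 207 170 180 11 44 | 208 161 180 20 58 | 209 159 181 23 79 | 210 158 180 23 95 | 211 158 181 24 89 | 212 158 180 23 73 | 213 159 180 17 56 | 214 159 181 10 42 | 215 177 181 5 36 | 216 169 181 13 50 | 217 162 181 20 65 | 218 160 181 22 80 | 219 160 181 22 84 | 220 160 181 22 74 | 221 160 177 18 60 | 222 160 170 11 46 | 
0.066 [[158.8, 191.7], [178.2, 189.4], [157.7, 210.4], [178.5, 207.8]]
0.036 [[160.6, 199.8], [179.7, 197.5], [159.7, 218.7], [180.1, 216.1]]
0.096 [[156.1, 183.7], [175.9, 181.4], [154.9, 202.2], [176.0, 199.6]]
```

Request:
{"method": "servo_tool", "body": {
  "deltas": [
    {"dx": -0.01,"dy": 0,"dz": 0,"wx": 5.3,"wy": 0,"wz": 0,"claw": 0.0},
    {"dx": -0.01,"dy": 0,"dz": 0,"wx": 5.3,"wy": 0,"wz": 0,"claw": 0.0},
    {"dx": -0.003,"dy": -0.0091,"dz": 0.0395,"wx": 0,"wy": 0,"wz": 0,"claw": 0.0},
    {"dx": -0.003,"dy": -0.0091,"dz": 0.0395,"wx": 0,"wy": 0,"wz": 0,"claw": 0.0},
    {"dx": -0.003,"dy": -0.0091,"dz": 0.0395,"wx": 0,"wy": 0,"wz": 0,"claw": 0.0},
    {"dx": -0.003,"dy": -0.0091,"dz": 0.0395,"wx": 0,"wy": 0,"wz": 0,"claw": 0.0},
    {"dx": -0.003,"dy": -0.0091,"dz": 0.0395,"wx": 0,"wy": 0,"wz": 0,"claw": 0.0},
    {"dx": -0.003,"dy": -0.0091,"dz": 0.0395,"wx": 0,"wy": 0,"wz": 0,"claw": 0.0},
    {"dx": -0.003,"dy": -0.0091,"dz": 0.0395,"wx": 0,"wy": 0,"wz": 0,"claw": 0.0},
    {"dx": -0.003,"dy": -0.0091,"dz": 0.0395,"wx": 0,"wy": 0,"wz": 0,"claw": 0.0},
    {"dx": -0.003,"dy": -0.0091,"dz": 0.0395,"wx": 0,"wy": 0,"wz": 0,"claw": 0.0},
    {"dx": 0,"dy": 0,"dz": 0,"wx": 0,"wy": 0,"wz": 0,"claw": 0.0}
  ]
}}

```text
time: 10.58
ee_pos: [0.6326, 0.0212, 0.2753]
orientation: [-0.454, 0.538, 0.474, 0.528]
force: [-0.9, 0.3, 0.0]
grip_width: 0.0854
```

Run:
```python
from h import *
s,M=tcp()
print(M.T@(np.array([.6464,.0706,.27])-s['ee_pos']),np.degrees(np.arctan2(M[1,2],M[0,2])))
```

```text
t 10.58 p [0.6326 0.0212 0.2753] x [-0.03   0.012 -0.999] y [-0.99   0.138  0.031] z [0.138 0.99  0.008] F [-0.9  0.3  0. ] w 0.0854
[ 0.00548585 -0.00702443  0.05083707] 82.07202043066609
```

Request:
{"method": "servo_tool", "body": {
  "deltas": [
    {"dx": 0,"dy": -0.0035,"dz": 0.025,"wx": -1.0,"wy": 0.4,"wz": -1.6,"claw": 0.0},
    {"dx": 0,"dy": -0.0035,"dz": 0.023,"wx": 0,"wy": 0,"wz": 0,"claw": 0.0},
    {"dx": 0,"dy": 0,"dz": 0,"wx": 0,"wy": 0,"wz": 0,"claw": 0.0},
    {"dx": 0,"dy": 0,"dz": 0,"wx": 0,"wy": 0,"wz": 0,"claw": 0.0}
  ]
}}

```text
time: 10.92
ee_pos: [0.6457, 0.0729, 0.2671]
orientation: [-0.468, 0.531, 0.473, 0.525]
force: [0.4, -0.1, -0.6]
grip_width: 0.0852
```

Run:
```python
from h import *
s,M=tcp();a=arm.snapshot("wrist")[:,:,::-1].copy();cv2.imwrite("pics/w5.png",a);c=cam("wrist",s)
for nm,lo,hi in(("yel",(20,110,40),(35,255,255)),("blue",(108,110,40),(128,255,255))):
    for ce,ar,m in blobs(a,lo,hi,60): print(nm,np.round(ce),ar,*rect(c,m,.191))
print(M.T@(np.array([.6464,.0706,.27])-s['ee_pos']),np.degrees(np.arctan2(M[1,2],M[0,2])))
```

```text
t 10.92 p [0.6457 0.0729 0.2671] x [-0.011  0.    -1.   ] y [-0.993  0.115  0.011] z [ 0.115  0.993 -0.001] F [ 0.4 -0.1 -0.6] w 0.0852
yel [219. 199.] 633 [ 0.6437  0.0489  0.0325  0.0117 -8.5069] [0.6432 0.049  0.191 ]
yel [280. 199.] 625 [ 0.6485  0.0931  0.0317  0.0123 -5.7313] [0.6482 0.0929 0.191 ]
blue [ 63. 199.] 759 [ 0.6298 -0.0618  0.0305  0.024  -7.3047] [ 0.63   -0.0641  0.191 ]
blue [123. 199.] 746 [ 0.6351 -0.0192  0.0307  0.0203 -5.3058] [ 0.6351 -0.0199  0.191 ]
[-0.00290932 -0.00093374 -0.00222561] 83.36924550958277
```

View pics/w5.png

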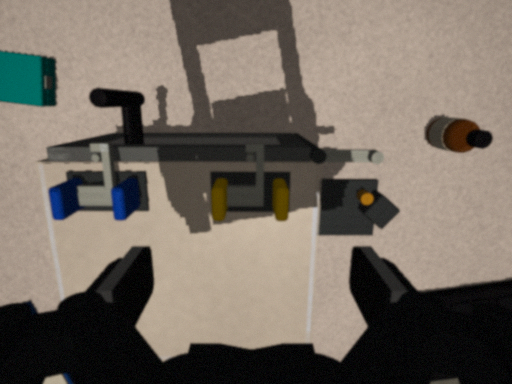

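Request:
{"method": "servo_tool", "body": {
  "deltas": [
    {"dx": 0.02,"dy": -0.001,"dz": -0.002,"wx": 0,"wy": 0,"wz": -0.5,"claw": 0.2},
    {"dx": 0.02,"dy": 0,"dz": 0,"wx": 0,"wy": 0,"wz": 0,"claw": 0.2},
    {"dx": 0,"dy": 0,"dz": 0,"wx": 0,"wy": 0,"wz": 0,"claw": 0.2},
    {"dx": 0,"dy": 0,"dz": 0,"wx": 0,"wy": 0,"wz": 0,"claw": 0.2}
  ]
}}

```text
time: 11.3
ee_pos: [0.6454, 0.0674, 0.224]
orientation: [-0.469, 0.53, 0.47, 0.527]
force: [-0.1, -0.1, 0.9]
grip_width: 0.0679
```

Run:
```python
from h import *
s,M=tcp()
print(M.T@(np.array([.6465,.0708,.168])-s['ee_pos']),np.degrees(np.arctan2(M[1,2],M[0,2])))
```

```text
t 11.3 p [0.6454 0.0674 0.224 ] x [-0.005 -0.001 -1.   ] y [-0.993  0.118  0.004] z [ 0.118  0.993 -0.002] F [-0.1 -0.1  0.9] w 0.0679
[ 0.05595145 -0.0009672   0.00356234] 83.20004255221808
```

Claw 0.2 gives 68 mm, as wanted.

Request:
{"method": "servo_tool", "body": {
  "deltas": [
    {"dx": 0,"dy": -0.001,"dz": 0.003,"wx": 0,"wy": 0,"wz": -0.2,"claw": 0.2},
    {"dx": 0,"dy": 0,"dz": 0,"wx": 0,"wy": 0,"wz": 0,"claw": 0.2},
    {"dx": 0.01,"dy": 0,"dz": 0,"wx": 0,"wy": 0,"wz": 0,"claw": 0.2}
  ]
}}

```text
time: 11.55
ee_pos: [0.6477, 0.0691, 0.2175]
orientation: [-0.47, 0.529, 0.468, 0.53]
force: [0.8, 0.4, 0.8]
grip_width: 0.0683
```

Run:
```python
from h import *
s,M=tcp()
print(M.T@(np.array([.6465,.0708,.168])-s['ee_pos']),np.degrees(np.arctan2(M[1,2],M[0,2])))
```

```text
t 11.55 p [0.6477 0.0691 0.2175] x [ 0.003 -0.001 -1.   ] y [-0.993  0.12  -0.003] z [ 0.12   0.993 -0.001] F [0.8 0.4 0.8] w 0.0683
[0.0494567  0.00149404 0.00160113] 83.09020024670868
```

Request:
{"method": "servo_tool", "body": {
  "deltas": [
    {"dx": 0.015,"dy": 0.001,"dz": 0.0015,"wx": 0,"wy": 0,"wz": 0.1,"claw": 0.2},
    {"dx": 0.015,"dy": 0,"dz": 0,"wx": 0,"wy": 0,"wz": 0,"claw": 0.2},
    {"dx": 0.01,"dy": 0,"dz": 0,"wx": 0,"wy": 0,"wz": 0,"claw": 0.2},
    {"dx": 0,"dy": 0,"dz": 0,"wx": 0,"wy": 0,"wz": 0,"claw": 0.2}
  ]
}}

```text
time: 11.88
ee_pos: [0.6466, 0.0708, 0.1729]
orientation: [-0.469, 0.529, 0.468, 0.529]
force: [-0.2, 0.6, -0.8]
grip_width: 0.0683
```

Run:
```python
from h import *
s,M=tcp()
print(M.T@(np.array([.6465,.0708,.168])-s['ee_pos']),np.degrees(np.arctan2(M[1,2],M[0,2])))
```

```text
t 11.88 p [0.6466 0.0708 0.1729] x [ 0.001 -0.001 -1.   ] y [-0.993  0.12  -0.001] z [ 0.12   0.993 -0.001] F [-0.2  0.6 -0.8] w 0.0683
[ 4.87154159e-03  1.32243049e-04 -3.02001422e-05] 83.08280799929555
```

Request:
{"method": "servo_tool", "body": {
  "deltas": [
    {"dx": 0.005,"dy": 0,"dz": 0,"wx": 0,"wy": 0,"wz": 0,"claw": 0.3},
    {"dx": 0.001,"dy": 0,"dz": 0,"wx": 0,"wy": 0,"wz": 0,"claw": 0.45},
    {"dx": 0,"dy": 0,"dz": 0,"wx": 0,"wy": 0,"wz": 0,"claw": 0.6},
    {"dx": 0,"dy": 0,"dz": 0,"wx": 0,"wy": 0,"wz": 0,"claw": 0.75},
    {"dx": 0,"dy": 0,"dz": 0,"wx": 0,"wy": 0,"wz": 0,"claw": 0.75},
    {"dx": 0,"dy": 0,"dz": 0,"wx": 0,"wy": 0,"wz": 0,"claw": 0.75},
    {"dx": 0,"dy": 0,"dz": 0,"wx": 0,"wy": 0,"wz": 0,"claw": 0.75}
  ],
  "force": 50
}}

```text
time: 12.47
ee_pos: [0.6467, 0.0715, 0.1676]
orientation: [-0.47, 0.529, 0.469, 0.529]
force: [-0.3, 1.5, -1.1]
grip_width: 0.0325
```

Run:
```python
from h import *
s,M=tcp()
```

```text
t 12.47 p [0.6467 0.0715 0.1676] x [ 0.002 -0.    -1.   ] y [-0.993  0.12  -0.002] z [ 0.12   0.993 -0.   ] F [-0.3  1.5 -1.1] w 0.0325
```

Request:
{"method": "servo_tool", "body": {
  "deltas": [
    {"dx": 0,"dy": 0,"dz": 0,"wx": 0,"wy": 0,"wz": 0,"claw": 0.2},
    {"dx": 0,"dy": 0,"dz": 0,"wx": 0,"wy": 0,"wz": 0,"claw": 0.2},
    {"dx": 0,"dy": 0,"dz": 0,"wx": 0,"wy": 0,"wz": 0,"claw": 0.2},
    {"dx": -0.03,"dy": 0,"dz": 0,"wx": 0,"wy": 0,"wz": 0,"claw": 0.2},
    {"dx": -0.04,"dy": 0,"dz": 0,"wx": 0,"wy": 0,"wz": 0,"claw": 0.2},
    {"dx": -0.02,"dy": 0,"dz": 0,"wx": 0,"wy": 0,"wz": 0,"claw": 0.2},
    {"dx": 0,"dy": 0,"dz": -0.039,"wx": 0,"wy": 0,"wz": 0,"claw": 0.2},
    {"dx": 0,"dy": 0,"dz": -0.039,"wx": 0,"wy": 0,"wz": 0,"claw": 0.2},
    {"dx": 0,"dy": 0,"dz": -0.035,"wx": 0,"wy": 0,"wz": 0,"claw": 0.2},
    {"dx": 0,"dy": 0,"dz": 0,"wx": 0,"wy": 0,"wz": 0,"claw": 0.2},
    {"dx": 0,"dy": 0,"dz": 0,"wx": 0,"wy": 0,"wz": 0,"claw": 0.2}
  ]
}}

```text
time: 13.38
ee_pos: [0.6329, -0.0444, 0.2651]
orientation: [-0.472, 0.527, 0.468, 0.53]
force: [0.3, 0.5, 0.1]
grip_width: 0.0679
```

Run:
```python
from h import *
s,M=tcp();a=arm.snapshot("wrist")[:,:,::-1].copy();cv2.imwrite("pics/w6.png",a);c=cam("wrist",s)
for nm,lo,hi in(("yel",(20,110,40),(35,255,255)),("blue",(108,110,40),(128,255,255))):
    for ce,ar,m in blobs(a,lo,hi,60): print(nm,np.round(ce),ar,*rect(c,m,.191))
print(M.T@(np.array([.632,-.047,.168])-s['ee_pos']),np.degrees(np.arctan2(M[1,2],M[0,2])))
m=cv2.inRange(cv2.cvtColor(a,cv2.COLOR_BGR2HSV),(0,0,0),(180,255,45));
```

```text
t 13.38 p [ 0.6329 -0.0444  0.2651] x [ 0.006 -0.002 -1.   ] y [-0.993  0.117 -0.006] z [ 0.117  0.993 -0.001] F [0.3 0.5 0.1] w 0.0679
yel [386. 196.] 1034 [ 0.6435  0.0507  0.0323  0.0222 -6.5367] [0.643  0.0507 0.191 ]
yel [421. 197.] 997 [ 0.6464  0.0751  0.0333  0.0234 -3.5088] [0.6465 0.076  0.191 ]
blue [216. 196.] 528 [ 0.6287 -0.0704  0.03    0.0108 -8.1406] [ 0.6286 -0.0704  0.191 ]
blue [277. 197.] 506 [ 0.6343 -0.0265  0.0307  0.0107 -5.8731] [ 0.6342 -0.0267  0.191 ]
[ 0.09705414  0.00116248 -0.00258365] 83.2675939299834
```

View pics/w6.png

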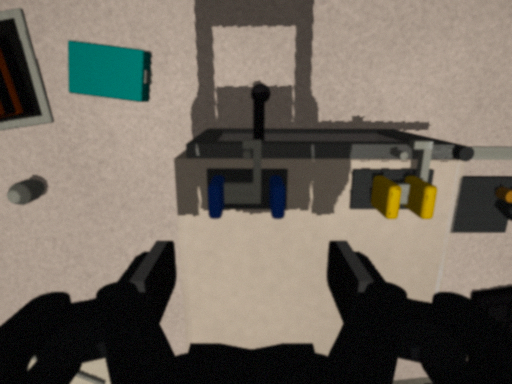

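Request:
{"method": "servo_tool", "body": {
  "deltas": [
    {"dx": 0.02,"dy": 0.0005,"dz": -0.0037,"wx": 0,"wy": 0,"wz": 0.3,"claw": 0.2},
    {"dx": 0.025,"dy": 0,"dz": 0,"wx": 0,"wy": 0,"wz": 0,"claw": 0.2},
    {"dx": 0,"dy": 0,"dz": 0,"wx": 0,"wy": 0,"wz": 0,"claw": 0.2},
    {"dx": 0,"dy": 0,"dz": 0,"wx": 0,"wy": 0,"wz": 0,"claw": 0.2}
  ]
}}

```text
time: 13.77
ee_pos: [0.6331, -0.0454, 0.2209]
orientation: [-0.472, 0.527, 0.469, 0.529]
force: [-0.2, 0.0, 1.1]
grip_width: 0.0684
```

Run:
```python
from h import *
s,M=tcp();print(M.T@(np.array([.632,-.048,.168])-s['ee_pos']),np.degrees(np.arctan2(M[1,2],M[0,2])))
a=cv2.imread("pics/w6.png");s0=dict(s);s0['ee_pos']=np.array([.6329,-.0444,.2651]);s0['orientation']=np.array([-0.472,0.527,0.468,0.53])
print("bar",back(cam("wrist",s0),[[260,89]],.175))
```

```text
t 13.77 p [ 0.6331 -0.0454  0.2209] x [ 0.004 -0.001 -1.   ] y [-0.993  0.115 -0.004] z [ 0.115  0.993 -0.001] F [-0.2  0.   1.1] w 0.0684
[ 0.05294861  0.00095057 -0.00265237] 83.39094163006179
bar [[ 0.55933613 -0.03029828  0.175     ]]
```

Request:
{"method": "servo_tool", "body": {
  "deltas": [
    {"dx": 0.01,"dy": 0.001,"dz": -0.003,"wx": 0,"wy": 0,"wz": 0.2,"claw": 0.2},
    {"dx": 0.015,"dy": 0,"dz": 0,"wx": 0,"wy": 0,"wz": 0,"claw": 0.2},
    {"dx": 0.015,"dy": 0,"dz": 0,"wx": 0,"wy": 0,"wz": 0,"claw": 0.2},
    {"dx": 0,"dy": 0,"dz": 0,"wx": 0,"wy": 0,"wz": 0,"claw": 0.2}
  ]
}}

```text
time: 14.1
ee_pos: [0.6327, -0.0468, 0.1803]
orientation: [-0.472, 0.527, 0.47, 0.528]
force: [-0.7, 0.6, -0.4]
grip_width: 0.0684
```

Run:
```python
from h import *
s,M=tcp();print(M.T@(np.array([.632,-.048,.168])-s['ee_pos']),np.degrees(np.arctan2(M[1,2],M[0,2])))
```

```text
t 14.1 p [ 0.6327 -0.0468  0.1803] x [ 0.003 -0.001 -1.   ] y [-0.994  0.113 -0.003] z [ 0.113  0.994 -0.001] F [-0.7  0.6 -0.4] w 0.0684
[ 0.0123075   0.00054543 -0.00125851] 83.52044916540872
```

Request:
{"method": "servo_tool", "body": {
  "deltas": [
    {"dx": 0.009,"dy": 0,"dz": -0.001,"wx": 0,"wy": 0,"wz": 0,"claw": 0.2},
    {"dx": 0.004,"dy": 0,"dz": 0,"wx": 0,"wy": 0,"wz": 0,"claw": 0.3},
    {"dx": 0,"dy": 0,"dz": 0,"wx": 0,"wy": 0,"wz": 0,"claw": 0.45},
    {"dx": 0,"dy": 0,"dz": 0,"wx": 0,"wy": 0,"wz": 0,"claw": 0.6},
    {"dx": 0,"dy": 0,"dz": 0,"wx": 0,"wy": 0,"wz": 0,"claw": 0.75},
    {"dx": 0,"dy": 0,"dz": 0,"wx": 0,"wy": 0,"wz": 0,"claw": 0.75},
    {"dx": 0,"dy": 0,"dz": 0,"wx": 0,"wy": 0,"wz": 0,"claw": 0.75},
    {"dx": 0,"dy": 0,"dz": 0,"wx": 0,"wy": 0,"wz": 0,"claw": 0.75}
  ],
  "force": 50
}}

```text
time: 14.77
ee_pos: [0.6326, -0.0476, 0.1669]
orientation: [-0.472, 0.527, 0.47, 0.528]
force: [-0.2, 1.3, -2.4]
grip_width: 0.0324
```

Run:
```python
from h import *
s,M=tcp()
```

```text
t 14.77 p [ 0.6326 -0.0476  0.1669] x [ 0.003 -0.001 -1.   ] y [-0.994  0.113 -0.003] z [ 0.113  0.994 -0.001] F [-0.2  1.3 -2.4] w 0.0324
```

Request:
{"method": "servo_tool", "body": {
  "deltas": [
    {"dx": 0,"dy": 0,"dz": 0,"wx": 0,"wy": 0,"wz": 0,"claw": 0.2},
    {"dx": 0,"dy": 0,"dz": 0,"wx": 0,"wy": 0,"wz": 0,"claw": 0.2},
    {"dx": 0,"dy": 0,"dz": 0,"wx": 0,"wy": 0,"wz": 0,"claw": 0.2},
    {"dx": -0.03,"dy": 0,"dz": 0,"wx": 0,"wy": 0,"wz": 0,"claw": 0.2},
    {"dx": -0.04,"dy": 0,"dz": 0,"wx": 0,"wy": 0,"wz": 0,"claw": 0.2},
    {"dx": -0.01,"dy": 0,"dz": 0,"wx": 0,"wy": 0,"wz": 0,"claw": 0.2},
    {"dx": 0,"dy": 0.036,"dz": 0.004,"wx": 0,"wy": 0,"wz": 0,"claw": 0.2},
    {"dx": 0,"dy": 0.036,"dz": 0.004,"wx": 0,"wy": 0,"wz": 0,"claw": 0.2},
    {"dx": 0,"dy": 0,"dz": 0,"wx": 0,"wy": 0,"wz": 0,"claw": 0.2},
    {"dx": 0,"dy": 0,"dz": 0,"wx": 0,"wy": 0,"wz": 0,"claw": 0.2}
  ]
}}

```text
time: 15.6
ee_pos: [0.5603, -0.0314, 0.2507]
orientation: [-0.472, 0.527, 0.47, 0.528]
force: [0.4, 0.5, 0.4]
grip_width: 0.0683
```

Run:
```python
from h import *
s,M=tcp();a=arm.snapshot("wrist")[:,:,::-1].copy();cv2.imwrite("pics/w7.png",a)
print(M.T@(np.array([.559,-.031,.152])-s['ee_pos']),np.degrees(np.arctan2(M[1,2],M[0,2])))
K,d,T=cam("wrist",s);V=np.linalg.inv(T)
print(cv2.projectPoints(np.array([[.559,-.031,.175]]),cv2.Rodrigues(V[:3,:3])[0],V[:3,3],K,d)[0])
```

```text
t 15.6 p [ 0.5603 -0.0314  0.2507] x [ 0.003 -0.001 -1.   ] y [-0.994  0.113 -0.003] z [ 0.113  0.994 -0.   ] F [0.4 0.5 0.4] w 0.0683
[0.09867907 0.00166228 0.00033125] 83.49163756382887
[[[252.69138641 195.68397996]]]
```

View pics/w7.png

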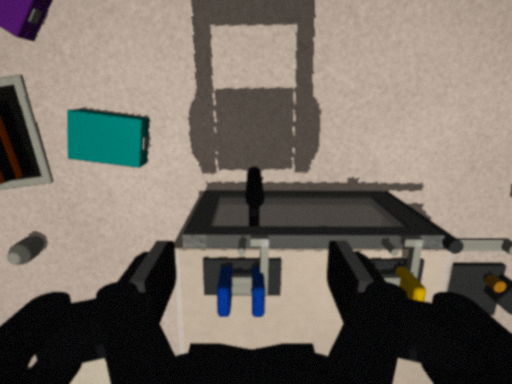

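Request:
{"method": "servo_tool", "body": {
  "deltas": [
    {"dx": 0.03,"dy": 0.001,"dz": 0.001,"wx": 0,"wy": 0,"wz": 0.2,"claw": 0.3},
    {"dx": 0.03,"dy": 0,"dz": 0,"wx": 0,"wy": 0,"wz": 0,"claw": 0.3},
    {"dx": 0.025,"dy": 0,"dz": 0,"wx": 0,"wy": 0,"wz": 0,"claw": 0.3},
    {"dx": 0.012,"dy": 0,"dz": 0,"wx": 0,"wy": 0,"wz": 0,"claw": 0.3},
    {"dx": 0,"dy": 0,"dz": 0,"wx": 0,"wy": 0,"wz": 0,"claw": 0.5},
    {"dx": 0,"dy": 0,"dz": 0,"wx": 0,"wy": 0,"wz": 0,"claw": 0.7},
    {"dx": 0,"dy": 0,"dz": 0,"wx": 0,"wy": 0,"wz": 0,"claw": 0.8}
  ],
  "force": 60
}}

```text
time: 16.23
ee_pos: [0.5643, -0.0313, 0.1537]
orientation: [-0.472, 0.527, 0.469, 0.529]
force: [-0.1, -0.1, -0.6]
grip_width: 0.0241
```

Run:
```python
from h import *
s,M=tcp();print(M.T@(np.array([.559,-.031,.152])-s['ee_pos']),np.degrees(np.arctan2(M[1,2],M[0,2])))
```

```text
t 16.23 p [ 0.5643 -0.0313  0.1537] x [ 0.005 -0.001 -1.   ] y [-0.994  0.114 -0.005] z [ 0.114  0.994 -0.   ] F [-0.1 -0.1 -0.6] w 0.0241
[ 0.00170323  0.00531903 -0.00025644] 83.47083098049119
```

Request:
{"method": "servo_tool", "body": {
  "deltas": [
    {"dx": 0.001,"dy": 0.005,"dz": 0,"wx": 0,"wy": 0,"wz": 0.3,"claw": 0.7},
    {"dx": 0,"dy": 0,"dz": 0,"wx": 0,"wy": 0,"wz": 0,"claw": 0.7},
    {"dx": 0,"dy": 0,"dz": 0,"wx": 0,"wy": 0,"wz": 0,"claw": 1},
    {"dx": 0,"dy": 0,"dz": 0,"wx": 0,"wy": 0,"wz": 0,"claw": 1},
    {"dx": 0,"dy": 0,"dz": 0,"wx": 0,"wy": 0,"wz": 0,"claw": 1},
    {"dx": 0,"dy": 0,"dz": 0,"wx": 0,"wy": 0,"wz": 0,"claw": 1}
  ],
  "force": 60
}}

```text
time: 16.73
ee_pos: [0.5606, -0.029, 0.1566]
orientation: [-0.471, 0.526, 0.471, 0.529]
force: [0.0, -1.6, -6.1]
grip_width: 0.0099
```

Run:
```python
from h import *
s,M=tcp();print(s['joints'])
```

```text
t 16.73 p [ 0.5606 -0.029   0.1566] x [ 0.004  0.003 -1.   ] y [-0.994  0.113 -0.004] z [0.113 0.994 0.003] F [ 0.  -1.6 -6.1] w 0.0099
[-0.09904555 -0.11103451  1.77183945  0.00344022  1.47693042 -1.55697673]
```

Request:
{"method": "servo_tool", "body": {
  "deltas": [
    {"dx": 0,"dy": 0.0163,"dz": 0.0053,"wx": 5.7,"wy": 0,"wz": 0,"claw": 1},
    {"dx": 0,"dy": 0.0163,"dz": 0.0053,"wx": 5.7,"wy": 0,"wz": 0,"claw": 1},
    {"dx": 0,"dy": 0.0163,"dz": 0.0053,"wx": 5.7,"wy": 0,"wz": 0,"claw": 1}
  ],
  "force": 60
}}

```text
time: 16.98
ee_pos: [0.5176, -0.0036, 0.1566]
orientation: [-0.385, 0.591, 0.384, 0.596]
force: [9.1, 5.5, -7.5]
grip_width: 0.0101
```

```bash
cat >> h.py <<'E'
H=np.array([.6246,.1295])
def gate():
    s,M=tcp();r=s['ee_pos'][:2]-H;r0=np.array([.5606,-.029])-H
    a=np.arctan2(r0[1],r0[0])-np.arctan2(r[1],r[0]);a=(a+np.pi)%(2*np.pi)-np.pi
    yaw=83.5-np.degrees(np.arctan2(M[1,2],M[0,2]))
    print('gate',round(a,3),'toolyaw',round(np.radians(yaw),3),'radius',np.linalg.norm(r),'vs',np.linalg.norm(r0))
    for da in(.1,.2):
        c,si=np.cos(a+da),np.sin(a+da);tg=H+np.array([[c,si],[-si,c]])@r0
        print(da,M.T@(np.array([*tg,.155])-s['ee_pos']))
    return s
E
python3 -c "
from h import *
gate()"
```

```text
t 16.98 p [ 0.5176 -0.0036  0.1566] x [ 0.007  0.003 -1.   ] y [-0.913  0.408 -0.005] z [0.408 0.913 0.006] F [ 9.1  5.5 -7.5] w 0.0101
gate 0.293 toolyaw 0.307 radius 0.17082541464073359 vs 0.17093346658861164
0.1 [0.0015341  0.01632253 0.00505052]
0.2 [0.00149398 0.03201263 0.011815  ]
```

Tracking very well, so I'll keep going. The steps are slightly larger than the ideal arc because of the spring.

Request:
{"method": "servo_tool", "body": {
  "deltas": [
    {"dx": 0,"dy": 0.0163,"dz": 0.0053,"wx": 5.5,"wy": 0,"wz": 0,"claw": 1},
    {"dx": 0,"dy": 0.0165,"dz": 0.0053,"wx": 5.5,"wy": 0,"wz": 0,"claw": 1},
    {"dx": 0,"dy": 0.0165,"dz": 0.0053,"wx": 5.5,"wy": 0,"wz": 0,"claw": 1},
    {"dx": 0,"dy": 0.0165,"dz": 0.0053,"wx": 5.5,"wy": 0,"wz": 0,"claw": 1}
  ],
  "force": 60
}}

```text
time: 17.32
ee_pos: [0.4736, 0.05, 0.1566]
orientation: [-0.258, 0.654, 0.256, 0.664]
force: [16.5, -0.3, -12.3]
grip_width: 0.01
```

```bash
python3 -c "
from h import *
gate()"
```

```text
t 17.32 p [0.4736 0.05   0.1566] x [ 0.015  0.002 -1.   ] y [-0.678  0.735 -0.008] z [0.735 0.678 0.012] F [ 16.5  -0.3 -12.3] w 0.01
gate 0.702 toolyaw 0.713 radius 0.1706368079768217 vs 0.17093346658861164
0.1 [0.00147188 0.01636158 0.00490515]
0.2 [0.00142054 0.03203248 0.01171392]
```

Request:
{"method": "servo_tool", "body": {
  "deltas": [
    {"dx": 0.0005,"dy": 0.0165,"dz": 0.005,"wx": 5.5,"wy": 0.4,"wz": 0.2,"claw": 1},
    {"dx": 0.0005,"dy": 0.0165,"dz": 0.005,"wx": 5.5,"wy": 0.2,"wz": 0.2,"claw": 1},
    {"dx": 0,"dy": 0.0165,"dz": 0.005,"wx": 5.5,"wy": 0,"wz": 0,"claw": 1},
    {"dx": 0,"dy": 0.0165,"dz": 0.005,"wx": 5.5,"wy": 0,"wz": 0,"claw": 1}
  ],
  "force": 60
}}

```text
time: 17.65
ee_pos: [0.4548, 0.1166, 0.1567]
orientation: [-0.12, 0.692, 0.118, 0.702]
force: [17.5, -3.4, -15.1]
grip_width: 0.0097
```

```bash
python3 -c "
from h import *
gate()"
```

```text
t 17.65 p [0.4548 0.1166 0.1567] x [ 0.013 -0.001 -1.   ] y [-0.332  0.943 -0.006] z [0.943 0.332 0.012] F [ 17.5  -3.4 -15.1] w 0.0097
gate 1.111 toolyaw 1.119 radius 0.17031134624515723 vs 0.17093346658861164
0.1 [0.00164261 0.01643019 0.00462909]
0.2 [0.00163923 0.03208432 0.01147653]
```

Request:
{"method": "servo_tool", "body": {
  "deltas": [
    {"dx": 0.0005,"dy": 0.0163,"dz": 0.006,"wx": 5.5,"wy": 0.4,"wz": 0.2,"claw": 1},
    {"dx": 0.0005,"dy": 0.0163,"dz": 0.006,"wx": 5.5,"wy": 0,"wz": 0,"claw": 1},
    {"dx": 0,"dy": 0.012,"dz": 0.0045,"wx": 4,"wy": 0,"wz": 0,"claw": 1},
    {"dx": 0,"dy": 0.005,"dz": 0.002,"wx": 1,"wy": 0,"wz": 0,"claw": 1},
    {"dx": 0,"dy": 0,"dz": 0,"wx": 0,"wy": 0,"wz": 0,"claw": 1},
    {"dx": 0,"dy": 0,"dz": 0,"wx": 0,"wy": 0,"wz": 0,"claw": 1},
    {"dx": 0,"dy": 0,"dz": 0,"wx": 0,"wy": 0,"wz": 0,"claw": 1}
  ],
  "force": 60
}}

```text
time: 18.23
ee_pos: [0.4596, 0.1709, 0.1566]
orientation: [-0.016, 0.706, 0.012, 0.708]
force: [-0.4, -4.4, -4.5]
grip_width: 0.01
```

Run:
```python
from h import *
gate()
a=arm.snapshot("top")[:,:,::-1].copy();b=arm.snapshot("scene")[:,:,::-1].copy()
cv2.imwrite("pics/t8.png",a);cv2.imwrite("pics/s8.png",b)
cv2.imwrite("pics/v8.png",cv2.resize(np.hstack([a[60:260,60:420],cv2.resize(b[140:300,90:440],(437,200))]),(800,201)))
c=cam("top")
for ce,ar,m in blobs(a,(3,120,80),(17,255,255),100):print(rect(c,m,.096))
for n,lo,hi in(("yel",(20,120,60),(35,255,255)),("blue",(110,120,40),(125,255,255))):
    for ce,ar,m in blobs(a,lo,hi,8): print(n,rect(c,m,.191))
for ce,ar,m in blobs(a,(55,100,40),(75,255,255),20):print("puck",rect(c,m,.022)[1])
gate()
```

```text
t 18.23 p [0.4596 0.1709 0.1566] x [ 0.004 -0.006 -1.   ] y [-0.04   0.999 -0.006] z [0.999 0.04  0.004] F [-0.4 -4.4 -4.5] w 0.01
gate 1.433 toolyaw 1.417 radius 0.1701233630328289 vs 0.17093346658861164
0.1 [0.00150857 0.01636795 0.00485196]
0.2 [0.00144516 0.03185492 0.01206922]
(array([ 0.5048, -0.3319,  0.0833,  0.0557,  4.2057]), array([ 0.5047, -0.3317,  0.096 ]))
yel (array([ 0.6463,  0.0816,  0.027 ,  0.0121, -0.2291]), array([0.6464, 0.0821, 0.191 ]))
yel (array([ 0.6434,  0.055 ,  0.027 ,  0.0121, -0.3494]), array([0.6433, 0.0558, 0.191 ]))
blue (array([ 0.6324, -0.0354,  0.027 ,  0.009 , -7.827 ]), array([ 0.6325, -0.0356,  0.191 ]))
blue (array([ 6.2800e-01, -6.2100e-02,  2.4500e-02,  7.2000e-03, -7.9097e+00]), array([ 0.6278, -0.0624,  0.191 ]))
puck [ 0.5788 -0.4506  0.022 ]
t 18.33 p [0.4596 0.1708 0.1566] x [ 0.004 -0.005 -1.   ] y [-0.04   0.999 -0.006] z [0.999 0.04  0.004] F [-0.  -3.1 -4.4] w 0.0101
gate 1.432 toolyaw 1.418 radius 0.1701225230690111 vs 0.17093346658861164
0.1 [0.00152216 0.01637375 0.00483152]
0.2 [0.0014617  0.03186936 0.01203023]
```

View pics/v8.png

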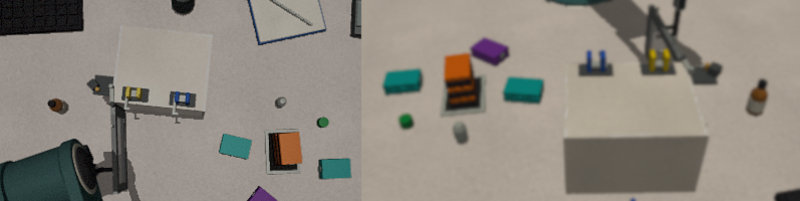

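The gate stands open at about 1.43 rad, gripped and still. Both catches are home, and in the same camera the top case lies 1.5 mm from where the column's top was measured at the start.

```bash
python3 -c "
from h import *
print(arm.close_job());tcp()"
```

```text
the job is handed in; nothing more can be done
None
the job is handed in; nothing more can be done
```

I stacked the loose case, squeezed the yellow catch and then the blue one, and swung the gate open. I handed the job in at about 18.3 s, still gripping the bar; the interface gave no verdict.

**Last checks:**
- **Case:** it lies about 1.5 mm and 0.2° from the column top as measured at the start with the same camera. Two other views put the offset at about 3–4 mm, still inside the 10 mm allowed.
- **Catches:** the fingers closed to 32 mm on each, which is home, since the readings run 3–4 mm low under grip. The tabs' spacing in the last top view agrees.
- **Gate:** it stands at about 1.43 rad, worked out from the tool's position about the hinge, and did not move between the last readings. The bar was still pinched with 60 N commanded.
- **Bystanders:** the puck measured within 1 mm of its start. The bottle and lens I checked only by eye, and they look unmoved.

**What went wrong:** my first grasp of the loose case closed above its lid. The case stayed where it was, and the second grasp, taken lower, held. When I set the case down, the wrist force reached about 24 N, well under the limit.

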